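Slide the embossing die under the low bridge and start the press

ROBOT

A 6-joint arm with a two-finger parallel gripper is mounted at the origin on the work surface. World frame = base frame: x ahead of the robot, y to its left, z up, the work surface at z = 0. Lengths are in m, angles in rad, forces in N, time in s.
With the tool pointing down it reaches from about 0.275 to 0.825 m from the base axis. Payload 4.9 kg.
Tool frame: the origin (TCP) lies on the mounting face of the last link; the fingertips stand manip.tcp_to_tips ahead of it and the grasp point (between the pads) lies 155 mm ahead of it (manip.tcp_to_tips is the distance from the TCP to the fingertips, in m); z points along the fingers, y is the direction in which the jaws open and shut (so a half turn about z gives the same grasp; the last joint's range is limited). The gripper opens to 85 mm and grips with 20 to 120 N. Pads are 22 mm wide; open, the fingers measure 114 mm over their backs; the gripper's body (76 mm by 85 mm) begins 54 mm behind the grasp point. The pads swing forward as they close: fully open they stand 13 mm farther back than shut.
Start: joints at [1.022, 0.326, -0.193, 1.052, 0, 1.437], TCP at [0.222, 0.503, 0.405] pointing down, gripper open.
Joint ranges: [-2.65, 2.65], [-0.97, 1.79], [-1.3, 1.35], [-1.93, 2.1], [-1.47, 1.37], [-3.14, 3.14]. Speed limits (rad/s): [2.57, 2.57, 3.14, 3.14, 3.14, 3.14].

INTERFACE

Orientations are given as a rotation vector (axis times angle).
In Python, from cell import sensors, read_camera, get_calibration, finish_job, manip gives the robot as it stands.
- The arm moves only by the shell command python3 -m crank 'ROWS' [FORCE]. ROWS is JSON, a list of rows, each a list of 7 numbers: the gripper command: -1 is fully open, 1 is shut, values between are in proportion, then the shift along the tool's x, y, z in units of 300 mm (1.0 is 300 mm), then the turn, a rotation vector about the tool's x, y, z in units of 60 degrees (1.0 is 60 degrees). A call has 1 to 20 rows; each row is the pose to reach, as a shift and turn from the pose commanded when the call began, along the tool's axes at that moment; what a row does not reach only later rows make up. A row lasts 1/8 s, in which the tool goes at most 62.5 mm and 10.7 degrees, less where a joint would pass 70% of its speed; a pose out of reach is approached as far as the arm can. A call with a number of a shift or a turn outside -1 to 1 is refused whole. A call with a gripper value outside its range is refused whole. The fingers move at their own pace and stop on an object; FORCE is the grip in N (left out, the last holds). Time passes only in rows, so rows that repeat a pose let the fingers close. It gives the time, the measured TCP pose, the force and the opening at its end, in the units of the state.
- sensors.get_state(): the state, without advancing time (a new reading comes with each control period).
- read_camera(name): name is "side" or "top" or "wrist"; returns the picture (420x560x3 uint8, blue, green, red); there is no depth.
- get_calibration(name): a dict with "fovy" (degrees; the focal length in pixels is half the picture's height over the tangent of half this angle, whatever the lens; pixels are square), "cx", "cy" (the principal point, pixels), "camera_from_world" (4x4, takes a point from world to camera coordinates). Camera axes: x right, y up, looking along -z (the intrinsics and any distortion apply to the point x, -y, -z); pixel columns grow to the right and rows downward; lengths in m; the calibration is good to about 2 mm. A picture is of the moment at which its call begins: read the wrist's pose just before it. get_calibration takes no time and is no camera call; for the wrist camera it gives the pose at the moment of the call.
- finish_job(): hands the job in, once; it reports no verdict.
The state is a dict: "time": time; "joint_pos": joint angles; "joint_vel": joint speeds; "joint_efforts": joint torques, N m; "eef_pos": TCP position; "eef_rot": TCP orientation; "wrist_force": force on the tool from outside, world axes, zero at the start; "ft_torque": the same for the moment, N m; "gripper_width": opening from 0.0 (shut) to 1.0 (fully open).
Only numpy, scipy, OpenCV 4.12 (cv2) and the standard library are available. Lean on these libraries where they do the work, as an engineer would, in place of code of your own. Each camera call takes 0.05 s, during which the arm holds its last target.

TASK

Using only the fingertips, push the sole die plate along the steel bed, keeping it flat, between the blue guides and under the low white beam until its nose sits flush against the red stop; do not pick it up or tip it. Then press the green button fully down and let it come back up. Leave everything else where it is.

Things in the scene. Friction and masses are not known exactly. Their poses are not given: they have to be found in the camera images.
- press: Fixed press: steel bed plate with guides, beam and stop. Origin on the table surface below the middle of the white beam; x = feed direction (open end of the bed, under the beam, to the stop), z up. Bed top z = 10 mm, bed x = -345 to 115, y = -130 to 130 mm. Fully home, the die's origin is at x = 0, y = 0 of this frame.
- beam: Fixed low white beam. Origin at the middle of its underside, 24 mm above the bed; axes as the press. 50 mm (x) by 204 (y) by 26 high, so its top is 60 mm above the table; two small air cylinders (radius 16 mm) on it at y = -82 and 82 rise 43 mm more. Pillars below it at 66 to 102 mm either side of the centre line.
- mouth (a point): Middle of the mouth of the two blue side guides, on the bed, 73 mm before the beam's middle. Guides are 12 mm high. Flared pieces, about 70 mm from the centre line here, narrow over 45 mm to straight guides with inner faces 100 mm apart (50 mm either side), which run on under the beam to the stop.
- stop (a point): Middle of the red end stop's face, on the bed, 75 mm past the beam's middle. The stop bar is 130 mm wide, 14 mm high, square to the feed direction.
- die: Loose aluminium sole die plate, 150 (x) by 90 (y) mm, 0.3 to 0.65 kg. Origin under its centre; x points to the nose, which goes first. Plate 12 mm thick, brass sole relief up to 17; yellow lip on the rear edge up to 18, so the rear face is 18 high, the sides 12. Starts flat on the bed before the beam, off centre and up to 0.3 rad askew. When home its rear edge sticks out 50 mm before the beam.
- start (a joint): Travel of the green push button, m: 0 up, 0.008 fully down; spring, about 5 N when fully down, returns by itself.
- start_top (a point): Centre of the top of the green button (radius 16 mm, moves straight down) on a green control box 90 x 100 x 35 mm at the right of the bench.
- shoe_last: Bystander: olive plastic shoe last, about 250 mm long, 85 mm high, loose. Origin under its middle.
- spool: Bystander: red thread spool, 28 mm across, 40 mm high, loose, on the bed at the left of the guide mouth. Origin under its centre.
- heel: Bystander: black rubber heel block 28 x 26 x 30 mm, loose, on the bed at the right of the guide mouth. Origin under its centre.
- glue_jar: Bystander: jar, 68 mm across, 85 mm high, loose, left of the bed. Origin under its centre.
- tack_tin: Bystander: steel tack tin, 52 mm across, 50 mm high, loose, right of the bed. Origin under its centre.
Mind the look-alikes: they are no part of the job. Of the things like the part that bears start, leave any that is pink or purple; of the rest the smaller one is meant.

How it is judged:
On the way, in this order (a step that is already met when the one before it is completed fails the run):
1. the die lies flat under the beam, nose on the red stop (x of die in the frame of press between -0.005 and 0.004 m and y of die in the frame of press between -0.009 and 0.009 m and z of die in the frame of press below 0.0125 m and angle between the x axis of die and the x axis of press, either way round below 0.06 rad), for 0.2 s.
2. the green button is pressed fully down (value of joint start above 0.006 m).
At the end, for the whole second after the job is handed in: The die lies flat on the bed under the beam: nose within 5 mm of the stop, within 9 mm of the centre line, within 0.06 rad of square, at rest; the button is up again (under 2 mm) (all of step 1 and linear speed of die below 0.01 m/s and value of joint start below 0.002 m); the robot touches nothing.
It fails at once if the die is lifted more than 5 mm off the bed (z of die in the frame of press above 0.015 m).
It fails at once if the die is tipped more than 0.08 rad (angle between die's own z axis and vertical above 0.08 rad).
It fails at once if the die is pushed off the bed or down (z of die in the frame of press below 0.005 m).
It fails at once if the button is pressed before the die is home (value of joint start above 0.003 m and not (x of die in the frame of press between -0.005 and 0.004 m and y of die in the frame of press between -0.009 and 0.009 m and z of die in the frame of press below 0.0125 m and angle between the x axis of die and the x axis of press, either way round below 0.06 rad)).
It fails at once if another object on the bench is moved more than 15 mm (distance of any of shoe_last, spool, heel, glue_jar, tack_tin from where it was at the start of the episode above 0.015 m).
It also fails if it takes over 72 s, if anything falls off the work surface, if the arm or the gripper's body presses on something with over 40 N, if the wrist force passes 120 N, or if a joint passes its speed limit or range.

## Working session

There is one attempt and no reset: what is moved stays moved. The work goes in short steps, Python scripts to look and compute and a shell command to move; the robot and the scene stay as the last step left them, time stands still between calls to the robot, and variables do not carry over. Pictures are saved under pics/ and viewed, and the job is handed in when it is done.

```bash
ls; mkdir -p pics
python3 - <<'E'
from cell import sensors, read_camera, get_calibration, manip
import cv2
print(sensors.get_state()); print(manip.tcp_to_tips)
for n in ("top","side","wrist"):
    c=get_calibration(n); print(n,c)
    cv2.imwrite(f"pics/{n}0.png",read_camera(n))
E
```

```text
pics
{'time': 0.0, 'joint_pos': array([ 1.02179823e+00,  3.26936200e-01, -1.93554903e-01,  1.05203323e+00,
        2.12518836e-05,  1.43661219e+00]), 'joint_vel': array([ 1.30018017e-03, -7.46813019e-05,  1.43691359e-04,  4.38963945e-04,
        8.63777955e-04, -5.14411934e-04]), 'joint_efforts': array([-6.85246669e-04, -4.43401766e+01,  2.62439382e+01,  1.53612538e-02,
       -8.83143662e-05, -1.36015050e-06]), 'eef_pos': array([0.22149153, 0.5031221 , 0.40391678]), 'eef_rot': array([-6.46803137e-01, -3.07367550e+00,  2.54585548e-03]), 'wrist_force': array([-0.24043456, -0.9914263 ,  0.47294788]), 'ft_torque': array([ 0.0190553 ,  0.05508814, -0.03513305]), 'gripper_width': 0.999710995608046}
0.1734
top {'fovy': 51.17058208617663, 'cx': 279.3135485895863, 'cy': 208.48386159248966, 'camera_from_world': array([[ 0.01743578, -0.99942041,  0.0292376 , -0.06348496],
       [ 0.98491328,  0.02220331,  0.17161832, -0.47705457],
       [-0.17216802,  0.02580421,  0.98472956, -1.21133887],
       [ 0.        ,  0.        ,  0.        ,  1.        ]])}
side {'fovy': 47.782434080617385, 'cx': 268.86557290901266, 'cy': 214.35315487093766, 'camera_from_world': array([[-0.99971131, -0.01962006,  0.01386877,  0.43931546],
       [ 0.02312876, -0.6294992 ,  0.77665682, -0.10710427],
       [-0.00650767,  0.77675338,  0.62977126, -1.4440036 ],
       [ 0.        ,  0.        ,  0.        ,  1.        ]])}
wrist {'fovy': 61.152160933563906, 'cx': 278.03774225762675, 'cy': 211.16865915055695, 'camera_from_world': array([[ 0.40400788,  0.91475384, -0.00174574, -0.54889242],
       [-0.8732894 ,  0.38512532, -0.2984026 ,  0.03793897],
       [-0.2722926 ,  0.12208154,  0.95443849, -0.38014388],
       [ 0.        ,  0.        ,  0.        ,  1.        ]])}
```

View pics/top0.png

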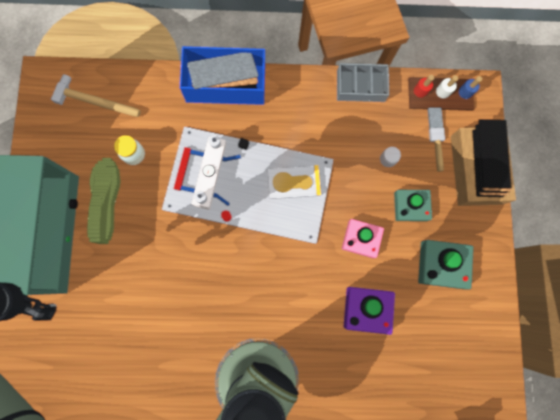

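View pics/side0.png

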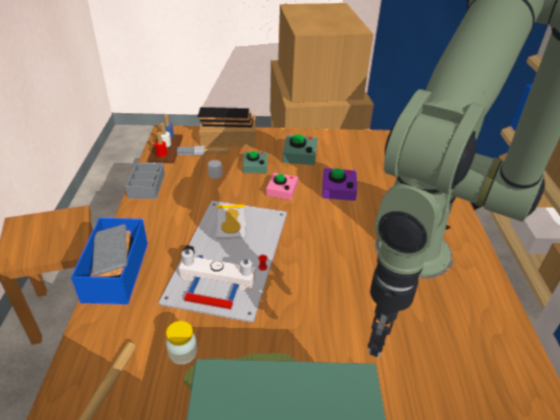

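View pics/wrist0.png

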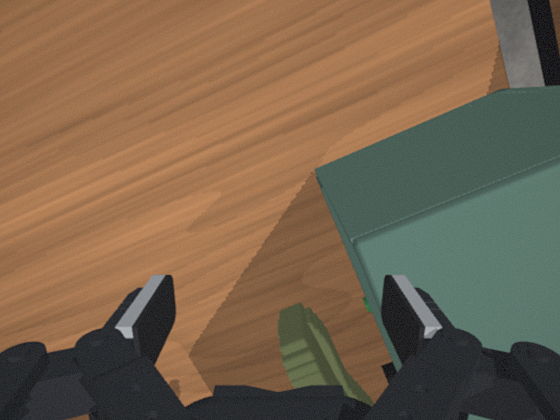

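The top view shows the press feeding toward image left (+y): stop at (183,168), beam at (208,171), die at (295,182), spool at (226,215), heel at (243,143). There are two green boxes. The smaller one, at (413,204), is the one meant. Pink and purple are decoys.

```bash
cat > h.py <<'E'
import numpy as np, cv2
from cell import sensors, read_camera, get_calibration, manip
def ray(cal,u,v,z,H=420):
    f=H/2/np.tan(np.radians(cal["fovy"])/2)
    T=cal["camera_from_world"];R=T[:3,:3];o=-R.T@T[:3,3]
    d=R.T@np.array([(u-cal["cx"])/f,-(v-cal["cy"])/f,-1.])
    return o+d*(z-o[2])/d[2]
def proj(cal,P,H=420):
    f=H/2/np.tan(np.radians(cal["fovy"])/2)
    p=(cal["camera_from_world"]@np.r_[P,1])[:3]
    return np.array([cal["cx"]+f*p[0]/-p[2],cal["cy"]-f*p[1]/-p[2]])
def pv(n): # print centroid comps
    pass
E
python3 - <<'E'
from h import *
im=cv2.imread("pics/top0.png")
cv2.imwrite("pics/top0_press.png",cv2.resize(im[115:260,155:345],None,fx=4,fy=4,interpolation=cv2.INTER_CUBIC))
cv2.imwrite("pics/top0_btn.png",cv2.resize(im[180:330,330:480],None,fx=4,fy=4,interpolation=cv2.INTER_CUBIC))
E
```

```text
(no output)
```

View pics/top0_press.png

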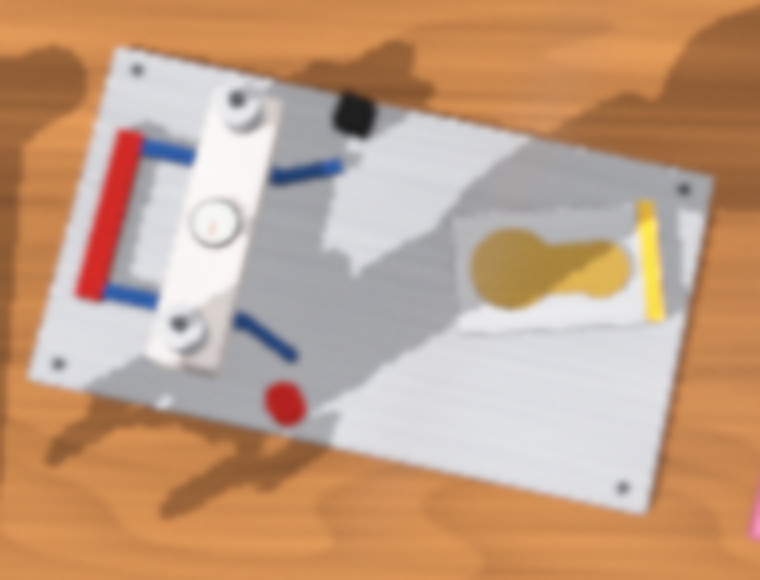

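View pics/top0_btn.png

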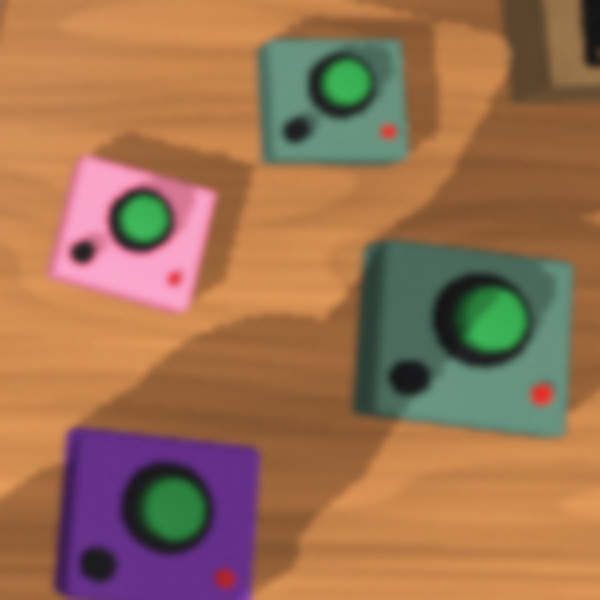

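Run:
```python
from h import *
c=get_calibration("top")
A=lambda x,y,z: ray(c,155+(x+.5)/4-.5,115+(y+.5)/4-.5,z)
B=lambda x,y,z: ray(c,330+(x+.5)/4-.5,180+(y+.5)/4-.5,z)
q=[A(118,48,.01),A(715,178,.01),A(648,512,.01),A(30,378,.01)]
for i in range(4): print("bed",q[i],np.linalg.norm(q[i]-q[i-3]))
ctr=sum(q)/4
fx=(q[0]-q[1]+q[3]-q[2]); fx/=np.linalg.norm(fx); fy=np.array([-fx[1],fx[0],0])
print("fx",fx,np.arctan2(fx[1],fx[0]),"sideang",np.arctan2(*(q[3]-q[0])[[1,0]])-np.pi/2)
O=ctr+fx*.115; print("press O",O)
inP=lambda p:((p-O)@fx,(p-O)@fy)
for n,p in dict(stop1=A(130,130,.024),stop2=A(90,299,.024),beamTopC=A(213,224,.06),spool=A(285,404,.05),heel=A(355,115,.04),
 n1=A(455,215,.022),n2=A(460,333,.022),r1=A(655,202,.028),r2=A(664,319,.028),l1=A(638,203,.028),l2=A(648,321,.028)).items(): print(n,p,inP(p))
for p in [(265,42),(402,40),(408,162),(263,163)]: print("box",B(*p,.035))
print("btn", B(347,82,.05),B(347,82,.045))
for p in [(372,242),(572,265),(566,437),(358,414)]: print("bigbox",B(*p,.035))
# colour-based lip
```

```text
bed [0.7275564  0.23625439 0.01      ] 0.45959112370157573
bed [ 0.63792341 -0.21451154  0.01      ] 0.25699103309677085
bed [ 0.38578907 -0.16478565  0.01      ] 0.4595028501639579
bed [0.474276   0.28611671 0.01      ] 0.2581418405267517
fx [0.19379962 0.98104113 0.        ] 1.375762602295083 sideang 1.3764159792758748
press O [0.57867317 0.14858821 0.01      ]
stop1 [0.65920981 0.22114079 0.024     ] (np.float64(0.0867850373570696), np.float64(-0.06494908792856628))
stop2 [0.53100379 0.24318038 0.024     ] (np.float64(0.08356049903460722), np.float64(0.0650975538971341))
beamTopC [0.57987723 0.15177223 0.06      ] (np.float64(0.003356999441758125), np.float64(-0.0005641638012133297))
spool [0.45301002 0.09672195 0.05      ] (np.float64(-0.07523640729690532), np.float64(0.11322906617227946))
heel [0.66997037 0.05476384 0.04      ] (np.float64(-0.07435220739595638), np.float64(-0.10774943188086936))
n1 [ 0.60110015 -0.02010813  0.022     ] (np.float64(-0.16115170727874156), np.float64(-0.054695075069133965))
n2 [ 0.51250784 -0.02567682  0.022     ] (np.float64(-0.18378398298657253),
[... 200 characters left out ...]
.3268902992437447), np.float64(-0.0100382274712863))
l1 [ 0.61201835 -0.15472163  0.028     ] (np.float64(-0.29109714833665445), np.float64(-0.09149432050760785))
l2 [ 0.52340727 -0.16236089  0.028     ] (np.float64(-0.3157643690441929), np.float64(-0.006043687806096204))
box [ 0.54154493 -0.39349343  0.035     ]
box [ 0.54544907 -0.49458875  0.035     ]
box [ 0.4552544  -0.49516393  0.035     ]
box [ 0.45222775 -0.38949235  0.035     ]
btn [ 0.51015029 -0.44760493  0.05      ] [ 0.51116018 -0.44934151  0.045     ]
bigbox [ 0.39669479 -0.46661312  0.035     ]
bigbox [ 0.38309259 -0.61086574  0.035     ]
bigbox [ 0.26150127 -0.59938999  0.035     ]
bigbox [ 0.27490546 -0.45189023  0.035     ]
```

```bash
cat >> h.py <<'E'
from scipy.spatial.transform import Rotation as Ro
O=np.array([0.5787,0.1486,0.]);YP=1.376
fx=np.array([np.cos(YP),np.sin(YP),0]);fy=np.array([-fx[1],fx[0],0])
def P2W(x,y,z=0): return O+fx*x+fy*y+np.array([0,0,z])
def inP(p): return np.array([(p-O)@fx,(p-O)@fy])
def Rt(yaw):
    x=np.array([np.cos(yaw),np.sin(yaw),0]);z=np.array([0,0,-1.]);return np.c_[x,np.cross(z,x),z]
def row(p,yaw,st=None):
    st=st or sensors.get_state()
    R0=Ro.from_rotvec(st["eef_rot"]).as_matrix()
    s=R0.T@(np.array(p)-st["eef_pos"])/.3
    t=Ro.from_matrix(R0.T@Rt(yaw)).as_rotvec()/np.radians(60)
    return np.round(s,4),np.round(t,4)
def curyaw():
    st=sensors.get_state();R=Ro.from_rotvec(st["eef_rot"]).as_matrix();return np.arctan2(R[1,0],R[0,0]),R[:,2]
E
python3 - <<'E'
from h import *
print(curyaw())
hd=1.654;h=np.array([np.cos(hd),np.sin(hd),0])
rear=np.array([.5691,-.1707,0])
p=rear-h*.03; p[2]=.30; print(p,inP(p))
print(row(p,hd+np.pi))
# half way
print(row([.45,.2,.38],2.73+1.0))
E
```

```text
(np.float64(2.7267950058234476), array([-7.13520486e-04, -1.13952012e-03, -9.99999096e-01]))
[ 0.57159323 -0.20059622  0.3       ] [-0.34396754 -0.06062041]
(array([-2.0135, -1.6763,  0.3488]), array([-6.0000e-04, -1.4000e-03, -1.9756e+00]))
(array([-1.1043, -0.6179,  0.0809]), array([-1.10e-03, -8.00e-04, -9.58e-01]))
```

```bash
python3 -m crank '[[0,-0.95,-0.55,0.05,0,0,-0.95],[0,-0.95,-0.55,0.05,0,0,-0.95],[0,-0.95,-0.55,0.05,0,0,-0.95],[0,-0.95,-0.55,0.05,0,0,-0.95],[0,-0.95,-0.55,0.05,0,0,-0.95],[0,-0.95,-0.55,0.05,0,0,-0.95],[0,-0.95,-0.55,0.05,0,0,-0.95],[0,-0.95,-0.55,0.05,0,0,-0.95],[0,-0.95,-0.55,0.05,0,0,-0.95]]' 40
python3 - <<'E'
from h import *
print(curyaw(), sensors.get_state()['joint_pos'])
hd=1.654;h=np.array([np.cos(hd),np.sin(hd),0])
p=np.array([.5691,-.1707,0])-h*.03; p[2]=.30
print(row(p,hd+np.pi))
E
```

```text
time: 1.27
eef_pos: [0.4153, 0.2384, 0.3896]
eef_rot: [0.9, -3.01, -0.0]
wrist_force: [0.0, -0.4, 0.5]
gripper_width: 0.499
(np.float64(-2.560304967514491), array([-3.90990313e-04,  1.45514658e-04, -9.99999913e-01])) [ 3.66663088e-01  2.06928993e-01 -3.95223683e-01  9.68956485e-01
  2.76013070e-04 -2.14624600e-01]
(array([ 0.368 , -1.509 ,  0.2983]), array([ 4.0000e-04, -0.0000e+00, -1.0244e+00]))
```

```bash
python3 -m crank '[[0,0.25,-1,0.1,0,0,-1],[0,0.25,-1,0.1,0,0,-1],[0,0.25,-1,0.1,0,0,-1],[0,0.25,-1,0.1,0,0,-1],[0,0.25,-1,0.1,0,0,-1],[0,0.25,-1,0.1,0,0,-1],[0,0.25,-1,0.1,0,0,-1],[0,0.25,-1,0.1,0,0,-1]]'
python3 - <<'E'
from h import *
print(curyaw(), sensors.get_state()['joint_pos'])
hd=1.654;h=np.array([np.cos(hd),np.sin(hd),0])
p=np.array([.5691,-.1707,0])-h*.03; p[2]=.30
print(row(p,hd+np.pi))
E
```

```text
time: 2.28
eef_pos: [0.5174, -0.0532, 0.3596]
eef_rot: [2.284, -2.158, -0.002]
wrist_force: [-0.5, 0.6, 0.6]
gripper_width: 0.496
(np.float64(-1.514087068092738), array([-7.40926846e-04,  6.67945841e-04, -9.99999502e-01])) [-2.44607072e-01  3.07693289e-01 -3.40918367e-01  9.23065302e-01
  4.68628776e-04 -1.87211311e+00]
(array([ 0.5008, -0.1526,  0.1981]), array([ 0.0007,  0.0007, -0.0253]))
```

```bash
python3 -m crank '[[0,0.5,-0.153,0.2,0,0,-0.025],[0,0.5,-0.153,0.2,0,0,-0.025],[0,0.5,-0.153,0.2,0,0,-0.025],[0,0.5,-0.153,0.2,0,0,-0.025],[0,0.5,-0.153,0.2,0,0,-0.025]]'
python3 - <<'E'
from h import *
print(curyaw(), sensors.get_state()['eef_pos'])
cv2.imwrite("pics/w1.png",read_camera("wrist"));cv2.imwrite("pics/t1.png",read_camera("top"));cv2.imwrite("pics/s1.png",read_camera("side"))
E
```

```text
time: 2.9
eef_pos: [0.5718, -0.1999, 0.2998]
eef_rot: [-2.313, 2.126, 0.002]
wrist_force: [-0.0, -0.3, 0.5]
gripper_width: 0.497
(np.float64(-1.4868343548505971), array([-7.95543869e-04,  9.50655811e-04, -9.99999232e-01])) [ 0.57183721 -0.19985399  0.29977021]
```

View pics/w1.png

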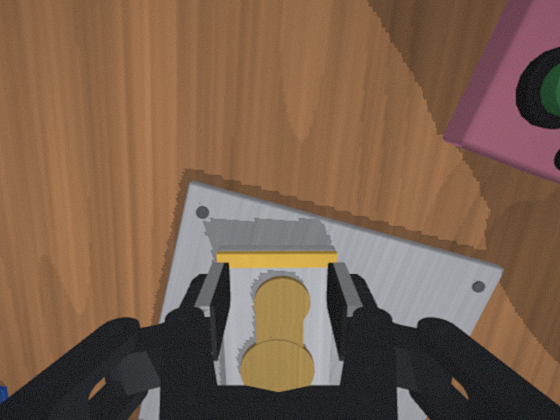

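View pics/t1.png

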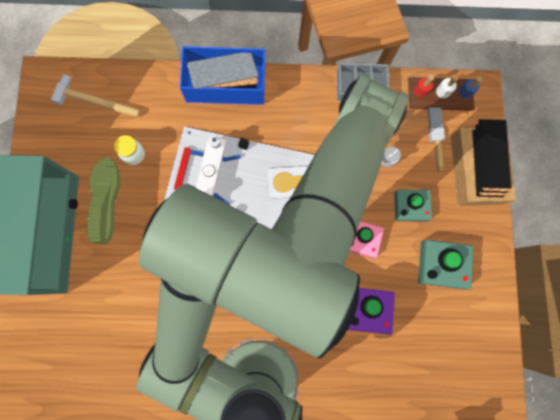

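View pics/s1.png

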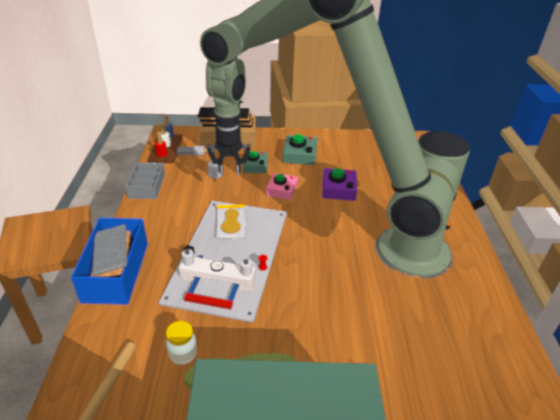

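Wrist view: the yellow lip runs from (217,258) to (337,258), level in the picture, with the fingers spaced symmetrically about it. The side view shows the gripper hanging behind the die, clear of the decoys. Next I'll measure the lip with the wrist camera.

Run:
```python
from h import *
im=cv2.imread("pics/w1.png");c=get_calibration("wrist")
hsv=cv2.cvtColor(im,cv2.COLOR_BGR2HSV)
m=cv2.inRange(hsv,(20,150,150),(32,255,255));m[:245]=0;m[272:]=0
n,l,s,ce=cv2.connectedComponentsWithStats(m);i=1+np.argmax(s[1:,4]);print(s[i],ce[i])
ys,xs=np.where(l==i)
for x in (222,250,280,310,332): print(x,ys[xs==x].min(),ys[xs==x].max())
L=xs.min();Rr=xs.max()
t=np.median([ys[xs==x].min() for x in range(225,330)])
# rear top edge
a=ray(c,L,t,.028);b=ray(c,Rr,t,.028);print(a,b,np.linalg.norm(a-b),(a+b)/2,np.arctan2(*(b-a)[[1,0]]))
print("tool axis",sensors.get_state()['eef_pos'])
```

```text
[ 217  253  120   14 1575] [276.82730159 259.20825397]
222 253 261
250 253 266
280 253 266
310 253 266
332 253 261
[ 0.61425095 -0.16458559  0.028     ] [ 0.52658797 -0.1719744   0.028     ] 0.08797382264605405 [ 0.57041946 -0.16827999  0.028     ] -3.057504926972618
tool axis [ 0.57199033 -0.19994963  0.30050225]
```

```bash
python3 -m crank '[[0,0,0,0.2,0,0,0],[0,0,0,0.3,0,0,0],[0,0,0,0.35,0,0,0],[0,0,0,0.367,0,0,0],[0,0,0,0.367,0,0,0]]'
python3 - <<'E'
from h import *
print(sensors.get_state()['eef_pos'])
cv2.imwrite("pics/w2.png",read_camera("wrist"))
E
```

```text
time: 3.68
eef_pos: [0.5725, -0.2017, 0.1906]
eef_rot: [-2.311, 2.127, -0.002]
wrist_force: [0.3, -0.7, 0.7]
gripper_width: 0.502
[ 0.57249799 -0.20169263  0.19055414]
```

View pics/w2.png

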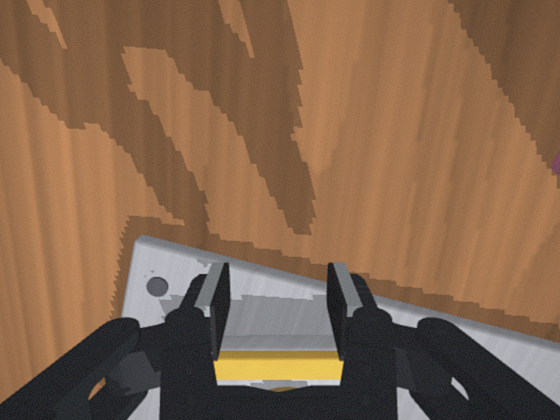

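```bash
python3 -m crank '[[0,0,0,0.008,0,0,0],[0,0,0,0.013,0,0,0],[0,0,0,0.013,0,0,0]]'; python3 -m crank '[[0,0,0,0.008,0,0,0],[0,0,0,0.008,0,0,0]]'
```

```text
time: 4.1
eef_pos: [0.5719, -0.2017, 0.1858]
eef_rot: [-2.311, 2.128, -0.0]
wrist_force: [-0.3, -0.3, 0.2]
gripper_width: 0.503
time: 4.35
eef_pos: [0.5718, -0.2017, 0.183]
eef_rot: [2.311, -2.128, -0.001]
wrist_force: [0.4, 0.2, 0.1]
gripper_width: 0.499
```

```bash
for i in 1; do python3 -m crank '[[0,0,0,0.007,0,0,0],[0,0,0,0.007,0,0,0]]'; done; python3 -m crank '[[0,0,0,0.007,0,0,0],[0,0,0,0.007,0,0,0]]'
```

```text
time: 4.6
eef_pos: [0.5721, -0.2018, 0.1816]
eef_rot: [-2.311, 2.128, -0.001]
wrist_force: [-1.4, 0.4, 3.6]
gripper_width: 0.503
time: 4.85
eef_pos: [0.5721, -0.2017, 0.1814]
eef_rot: [-2.311, 2.127, -0.002]
wrist_force: [-6.5, 2.2, 18.2]
gripper_width: 0.502
```

Run:
```python
from h import *
im=read_camera("side");cv2.imwrite("pics/s2.png",cv2.resize(im[170:270,180:300],None,fx=6,fy=6,interpolation=cv2.INTER_CUBIC))
```

```text
(no output)
```

View pics/s2.png

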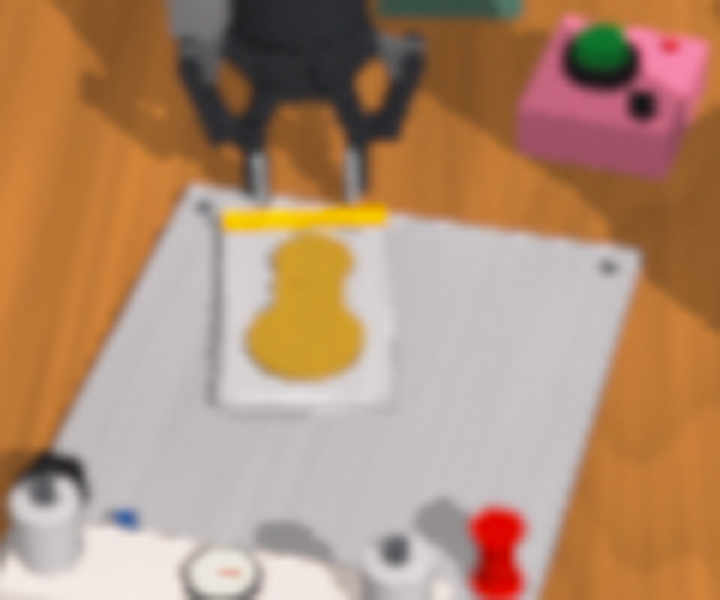

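```bash
python3 -m crank '[[0,0,0,-0.025,0,0,0],[0,0,0,-0.025,0,0,0]]'; python3 -m crank '[[0,-0.02,0,0,0,0,0],[0,-0.04,0,0,0,0,0],[0,-0.055,0,0,0,0,0],[0,-0.07,0,0,0,0,0],[0,-0.085,0,0,0,0,0],[0,-0.1,0,0,0,0,0],[0,-0.115,0,0,0,0,0],[0,-0.13,0,0,0,0,0],[0,-0.13,0,0,0,0,0]]'
python3 - <<'E'
from h import *
cv2.imwrite("pics/w3.png",read_camera("wrist"));im=read_camera("side");cv2.imwrite("pics/s3.png",cv2.resize(im[170:320,150:300],None,fx=4,fy=4,interpolation=cv2.INTER_CUBIC))
E
```

```text
time: 5.15
eef_pos: [0.5723, -0.2018, 0.187]
eef_rot: [-2.311, 2.128, -0.002]
wrist_force: [0.1, 0.2, 0.7]
gripper_width: 0.497
time: 6.28
eef_pos: [0.5687, -0.1623, 0.1866]
eef_rot: [-2.311, 2.127, 0.001]
wrist_force: [-0.2, 1.0, -0.6]
gripper_width: 0.499
```

View pics/s3.png

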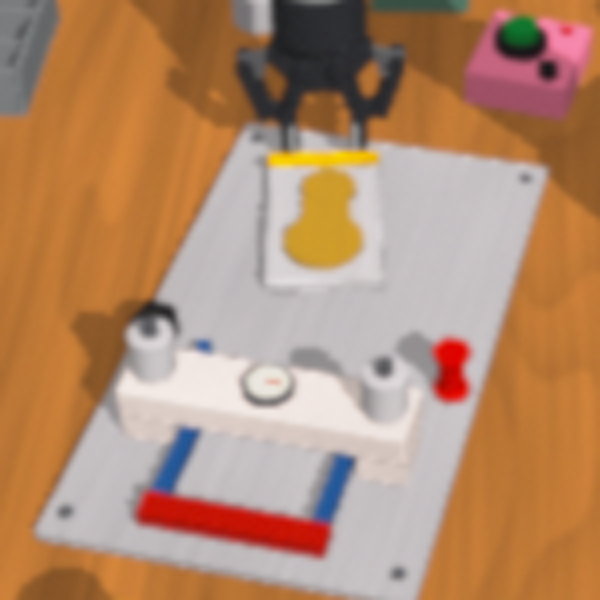

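View pics/w3.png

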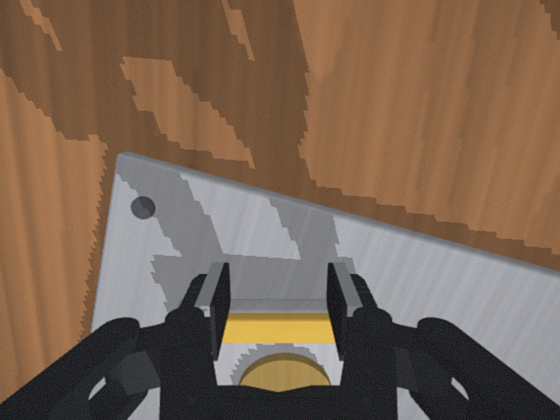

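Side view: the fingertips touch the lip near (320,150) and the die is flat and still askew. Wrist view: the lip's rear edge is at row ~313, square to the fingers. Next I'll check how far the rear edge stands ahead of the tool axis and work out the rest of the path.

```bash
cat >> h.py <<'E'
def lip(png=None,r0=290,r1=345,z=.028):
    im=cv2.imread(png) if png else read_camera("wrist");c=get_calibration("wrist")
    m=cv2.inRange(cv2.cvtColor(im,cv2.COLOR_BGR2HSV),(20,150,120),(32,255,255))
    xs=np.arange(236,326);t=[]
    for x in xs:
        y=np.where(m[r0:r1,x])[0]; t.append(y.min()+r0 if len(y) else np.nan)
    t=np.array(t);ok=~np.isnan(t);k=np.polyfit(xs[ok],t[ok],1)
    a=ray(c,236,np.polyval(k,236),z);b=ray(c,325,np.polyval(k,325),z)
    hd=np.arctan2(*(b-a)[[1,0]])-np.pi/2
    mid=ray(c,281,np.polyval(k,281),z)
    return mid,(hd+np.pi)%(2*np.pi)-np.pi,ok.sum(),k
E
python3 - <<'E'
from h import *
st=sensors.get_state();mid,hd,n,k=lip("pics/w3.png");print(mid,hd,hd-YP,n,k)
h=np.array([np.cos(hd),np.sin(hd),0]);print("gap",(mid-st['eef_pos'])@h, st['eef_pos'])
E
```

```text
[ 0.56653938 -0.15403393  0.028     ] 1.6456890494554752 0.26968904945547534 90 [6.56048072e-03 3.12037563e+02]
gap 0.008558458901590214 [ 0.56872222 -0.16245266  0.18666729]
```

```bash
cat >> h.py <<'E'
def plan(cx,cy,sk,R,s,xend,delta,n0,step=.008):
    """die centre press-frame -> tool rows"""
    st=sensors.get_state();c=np.array([cx,cy]);d=0;out=[]
    while c[0]<xend:
        k=0 if d<s else (-1/R if sk>0 else 0)
        c=c+step*np.array([np.cos(sk),np.sin(sk)]);sk=max(0,sk+k*step) if k else sk;d+=step
        t=c-(.075+delta)*np.array([np.cos(sk),np.sin(sk)])
        p=P2W(*t);p[2]=st['eef_pos'][2]
        a,b=row(p,YP+sk+np.pi,st);out.append((np.round(c,4),round(sk,3),a,b[2]))
    return out
E
python3 - <<'E'
from h import *
for r in plan(-.2248,-.0277,.279,.25,.0654,-.05,.010,0): print(*r)
E
```

```text
[-0.2171 -0.0255] 0.279 [-0.0279 -0.0027  0.    ] -0.0011
[-0.2094 -0.0233] 0.279 [-0.0546 -0.0027  0.0001] -0.0011
[-0.2017 -0.0211] 0.279 [-0.0813 -0.0026  0.0001] -0.0011
[-0.194  -0.0189] 0.279 [-1.079e-01 -2.600e-03  1.000e-04] -0.0011
[-0.1863 -0.0167] 0.279 [-1.346e-01 -2.600e-03  1.000e-04] -0.0011
[-0.1787 -0.0145] 0.279 [-0.1613 -0.0026  0.0002] -0.0011
[-0.171  -0.0123] 0.279 [-0.1879 -0.0025  0.0002] -0.0011
[-0.1633 -0.0101] 0.279 [-2.146e-01 -2.500e-03  2.000e-04] -0.0011
[-0.1556 -0.0079] 0.279 [-2.413e-01 -2.500e-03  2.000e-04] -0.0011
[-0.1479 -0.0057] 0.247 [-0.2681  0.0066  0.0003] 0.0294
[-0.1401 -0.0037] 0.215 [-0.2951  0.0149  0.0003] 0.06
[-0.1323 -0.002 ] 0.183 [-3.225e-01  2.220e-02  3.000e-04] 0.0906
[-0.1245 -0.0005] 0.151 [-3.50e-01  2.87e-02  3.00e-04] 0.1211
[-0.1165  0.0007] 0.119 [-3.778e-01  3.430e-02  3.000e-04] 0.1517
[-0.1086  0.0016] 0.087 [-4.057e-01  3.900e-02  4.000e-04] 0.1822
[-0.1006  0.0023] 0.055 [-4.337e-01  4.280e-02  4.000e-04] 0.2128
[-0.0926  0.0027] 0.023 [-4.619e-01  4.580e-02  4.000e-04] 0.2433
[-0.0846  0.0029] 0 [-0.4894  0.0453  0.0005] 0.2653
[-0.0766  0.0029] 0 [-5.15e-01  3.80e-02  5.00e-04] 0.2653
[-0.0686  0.0029] 0 [-5.407e-01  3.070e-02  5.000e-04] 0.2653
[-0.0606  0.0029] 0 [-5.663e-01  2.340e-02  5.000e-04] 0.2653
[-0.0526  0.0029] 0 [-0.592   0.0161  0.0006] 0.2653
[-0.0446  0.0029] 0 [-6.176e-01  8.800e-03  6.000e-04] 0.2653
```

```bash
python3 -m crank '[[0,-0.014,0,0,0,0,0],[0,-0.028,0,0,0,0,0],[0,-0.042,0,0,0,0,0],[0,-0.056,0,0,0,0,0],[0,-0.07,0,0,0,0,0],[0,-0.084,0,0,0,0,0],[0,-0.098,0,0,0,0,0],[0,-0.112,0,0,0,0,0],[0,-0.126,0,0,0,0,0],[0,-0.14,0,0,0,0,0],[0,-0.154,0,0,0,0,0],[0,-0.168,0,0,0,0,0],[0,-0.182,0,0,0,0,0],[0,-0.19,0,0,0,0,0],[0,-0.19,0,0,0,0,0]]'
python3 - <<'E'
from h import *
cv2.imwrite("pics/w4.png",read_camera("wrist"));cv2.imwrite("pics/t4.png",read_camera("top"));im=read_camera("side");cv2.imwrite("pics/s4.png",im);cv2.imwrite("pics/s4c.png",cv2.resize(im[170:320,150:300],None,fx=4,fy=4,interpolation=cv2.INTER_CUBIC))
st=sensors.get_state();mid,hd,n,k=lip("pics/w4.png");print(mid,hd,hd-YP,n,k)
h=np.array([np.cos(hd),np.sin(hd),0]);print("gap",(mid-st['eef_pos'])@h, st['eef_pos'],curyaw()[0]+np.pi-YP)
E
```

```text
time: 8.25
eef_pos: [0.564, -0.1057, 0.1866]
eef_rot: [-2.311, 2.127, 0.001]
wrist_force: [0.5, -2.7, 1.3]
gripper_width: 0.503
[ 0.56179721 -0.09761164  0.028     ] 1.6523551502794493 0.27635515027944946 90 [5.18582541e-04 3.13376760e+02]
gap 0.008277830195308637 [ 0.56396647 -0.10573976  0.1864396 ] 0.2776240399394043
```

View pics/s4c.png

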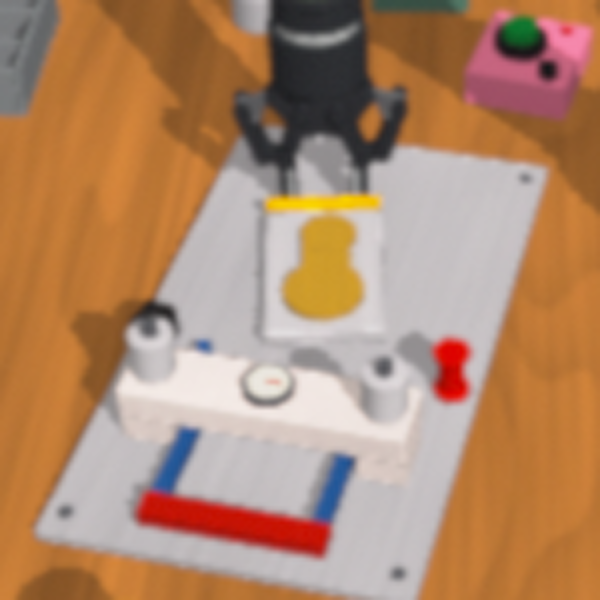

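View pics/t4.png

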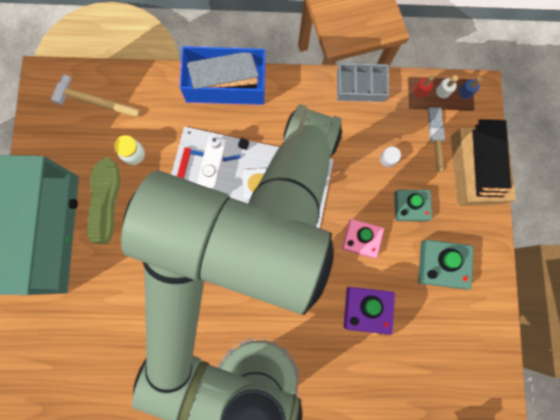

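View pics/w4.png

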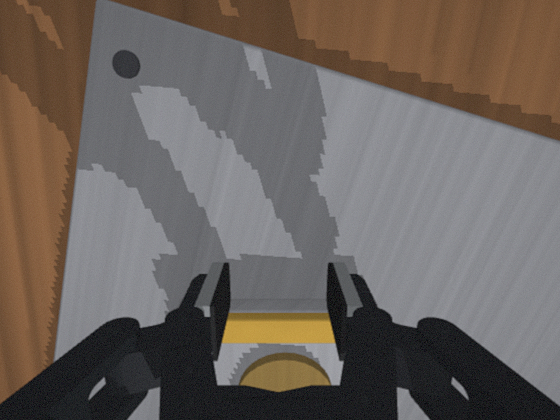

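The side view shows the die moving straight: nose corners (263,338) and (382,333), lip corners (265,199) and (381,196). Next I'll compare that position with the wrist estimate.

Run:
```python
from h import *
c=get_calibration("side")
S=lambda x,y,z: ray(c,150+(x+.5)/4-.5,170+(y+.5)/4-.5,z)
D=dict(n1=S(263,338,.022),n2=S(382,333,.022),r1=S(265,199,.028),r2=S(381,196,.028),stop1=S(140,494,.024),stop2=S(330,524,.024),beamc1=S(123,392,.06))
for k,p in D.items(): print(k,np.round(p,4),np.round(inP(p),4))
a,b=(D['n1']+D['n2'])/2,(D['r1']+D['r2'])/2
print((a-b)[:2],np.arctan2(*(a-b)[[1,0]])-YP,inP((a+b)/2))
st=sensors.get_state();t=st['eef_pos'];y=curyaw()[0]+np.pi;h=np.array([np.cos(y),np.sin(y),0])
print("tool est centre",inP(t+h*.085))
```

```text
n1 [0.5948 0.0634 0.022 ] [-0.0805 -0.0323]
n2 [0.5083 0.0552 0.022 ] [-0.1053  0.051 ]
r1 [ 0.6091 -0.088   0.028 ] [-0.2262 -0.0756]
r2 [ 0.5178 -0.095   0.028 ] [-0.2508  0.0126]
stop1 [0.6602 0.2174 0.024 ] [ 0.0833 -0.0667]
stop2 [0.5317 0.2393 0.024 ] [0.0799 0.0637]
beamc1 [0.6775 0.1586 0.06  ] [ 0.0289 -0.095 ]
[-0.0119065   0.15080979] 0.27358334800193496 [-0.16570542 -0.01109366]
tool est centre [-0.17063609 -0.01148076]
```

Run:
```python
from h import *
for r in plan(-.1706,-.0115,.2776,.25,.002,-.045,.010,0,step=.006): print(*r)
```

```text
[-0.1648 -0.0099] 0.278 [-0.0201 -0.0001  0.    ] 0.0
[-0.1591 -0.0082] 0.254 [-0.0402  0.0067  0.    ] 0.0229
[-0.1533 -0.0067] 0.23 [-0.0604  0.013   0.0001] 0.0459
[-0.1474 -0.0053] 0.206 [-0.0808  0.0189  0.0001] 0.0688
[-0.1415 -0.0041] 0.182 [-1.013e-01  2.420e-02  1.000e-04] 0.0917
[-0.1356 -0.003 ] 0.158 [-1.22e-01  2.90e-02  1.00e-04] 0.1146
[-0.1297 -0.0021] 0.134 [-0.1427  0.0334  0.0002] 0.1375
[-0.1238 -0.0013] 0.11 [-0.1636  0.0372  0.0002] 0.1605
[-0.1178 -0.0006] 0.086 [-0.1845  0.0406  0.0002] 0.1834
[-1.118e-01 -1.000e-04] 0.062 [-2.055e-01  4.340e-02  2.000e-04] 0.2063
[-0.1058  0.0002] 0.038 [-2.266e-01  4.570e-02  2.000e-04] 0.2292
[-0.0998  0.0005] 0.014 [-0.2477  0.0476  0.0003] 0.2521
[-0.0938  0.0006] 0 [-0.268   0.0461  0.0003] 0.2651
[-0.0878  0.0006] 0 [-0.2873  0.0406  0.0003] 0.2651
[-0.0818  0.0006] 0 [-3.065e-01  3.510e-02  3.000e-04] 0.2651
[-0.0758  0.0006] 0 [-0.3257  0.0296  0.0004] 0.2651
[-0.0698  0.0006] 0 [-0.345   0.0241  0.0004] 0.2651
[-0.0638  0.0006] 0 [-0.3642  0.0187  0.0004] 0.2651
[-0.0578  0.0006] 0 [-0.3834  0.0132  0.0004] 0.2651
[-0.0518  0.0006] 0 [-4.027e-01  7.700e-03  4.000e-04] 0.2651
[-0.0458  0.0006] 0 [-0.4219  0.0022  0.0005] 0.2651
[-0.0398  0.0006] 0 [-0.4412 -0.0033  0.0005] 0.2651
```

```bash
python3 -m crank '[[0,-0.02,0,0,0,0,0],[0,-0.03,0.0035,0,0,0,0.0115],[0,-0.04,0.0067,0,0,0,0.023],[0,-0.05,0.01,0,0,0,0.0345],[0,-0.06,0.013,0,0,0,0.046],[0,-0.07,0.016,0,0,0,0.0575],[0,-0.081,0.019,0,0,0,0.069],[0,-0.091,0.0216,0,0,0,0.08],[0,-0.101,0.024,0,0,0,0.092],[0,-0.112,0.0266,0,0,0,0.103],[0,-0.122,0.029,0,0,0,0.115],[0,-0.1325,0.0313,0,0,0,0.126],[0,-0.143,0.0335,0,0,0,0.1375],[0,-0.1535,0.0354,0,0,0,0.149],[0,-0.164,0.0372,0,0,0,0.16],[0,-0.1845,0.0406,0,0,0,0.183],[0,-0.2055,0.0434,0,0,0,0.206],[0,-0.2266,0.0457,0,0,0,0.229],[0,-0.2477,0.0476,0,0,0,0.252],[0,-0.2477,0.0476,0,0,0,0.252]]'
python3 - <<'E'
from h import *
cv2.imwrite("pics/w5.png",read_camera("wrist"));im=read_camera("side");cv2.imwrite("pics/s5c.png",cv2.resize(im[170:320,150:300],None,fx=4,fy=4,interpolation=cv2.INTER_CUBIC))
st=sensors.get_state();mid,hd,n,k=lip("pics/w5.png");print(mid,hd,hd-YP,n,k)
t=st['eef_pos'];y=curyaw()[0]+np.pi;h=np.array([np.cos(y),np.sin(y),0])
print("gap",(mid-t)@h,"tool est centre",inP(t+h*.085),y-YP)
E
```

```text
time: 10.9
eef_pos: [0.5437, -0.0323, 0.1867]
eef_rot: [-2.011, 2.412, 0.001]
wrist_force: [0.3, -0.5, 0.4]
gripper_width: 0.5
[ 0.54410678 -0.02382106  0.028     ] 1.3933875011370507 0.017387501137050787 90 [-3.07033790e-03  3.15316785e+02]
gap 0.008860257384285855 tool est centre [-0.09970383  0.00020018] 0.01403417680305008
```

View pics/s5c.png

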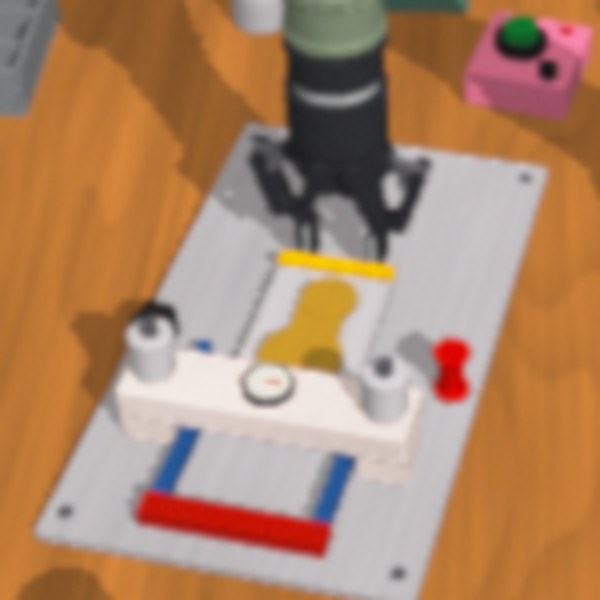

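View pics/w5.png

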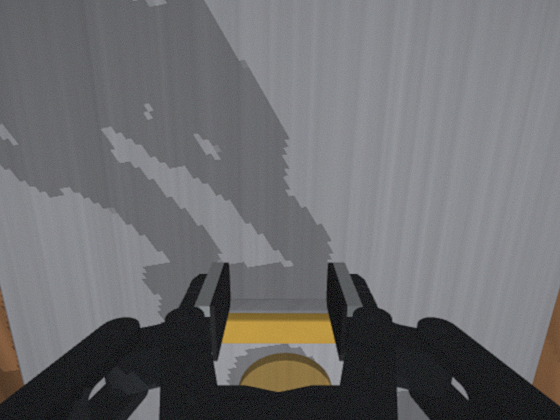

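Run:
```python
from h import *
c=get_calibration("side")
S=lambda x,y,z: ray(c,150+(x+.5)/4-.5,170+(y+.5)/4-.5,z)
for p in [(281,252),(395,266)]: print(inP(S(*p,.028)))
for p in [(236,352)]: print(inP(S(*p,.022)))
print(inP(S(140,494,.024)),inP(S(330,524,.024)))
for r in plan(-.0997,.0002,.014,.25,0,-.001,.010,0,step=.006): print(*r)
```

```text
[-0.16824358 -0.04489481]
[-0.17250779  0.04385171]
[-0.06208705 -0.04693311]
[ 0.08331142 -0.06665928] [0.07991279 0.06366967]
[-0.0937  0.0003] 0 [-0.02   0.004  0.   ] 0.0134
[-0.0877  0.0003] 0 [-0.04    0.0037  0.    ] 0.0134
[-0.0817  0.0003] 0 [-0.06    0.0034  0.0001] 0.0134
[-0.0757  0.0003] 0 [-0.08    0.0031  0.0001] 0.0134
[-0.0697  0.0003] 0 [-0.1     0.0029  0.0001] 0.0134
[-0.0637  0.0003] 0 [-1.2e-01  2.6e-03  1.0e-04] 0.0134
[-0.0577  0.0003] 0 [-1.4e-01  2.3e-03  1.0e-04] 0.0134
[-0.0517  0.0003] 0 [-0.16    0.002   0.0002] 0.0134
[-0.0457  0.0003] 0 [-0.18    0.0017  0.0002] 0.0134
[-0.0397  0.0003] 0 [-0.2     0.0014  0.0002] 0.0134
[-0.0337  0.0003] 0 [-2.2e-01  1.2e-03  2.0e-04] 0.0134
[-0.0277  0.0003] 0 [-2.4e-01  9.0e-04  2.0e-04] 0.0134
[-0.0217  0.0003] 0 [-0.26    0.0006  0.0003] 0.0134
[-0.0157  0.0003] 0 [-0.28    0.0003  0.0003] 0.0134
[-0.0097  0.0003] 0 [-0.3     0.      0.0003] 0.0134
[-0.0037  0.0003] 0 [-3.2e-01 -2.0e-04  3.0e-04] 0.0134
[0.0023 0.0003] 0 [-3.4e-01 -5.0e-04  3.0e-04] 0.0134
```

The die is centred: lip corners at press y = -45 and +44 mm, with about 0.015 rad of skew. I'll push on through the guides.

```bash
python3 -m crank '[[0,-0.02,0.004,0,0,0,0.013],[0,-0.04,0.004,0,0,0,0.013],[0,-0.06,0.003,0,0,0,0.013],[0,-0.08,0.003,0,0,0,0.013],[0,-0.1,0.003,0,0,0,0.013],[0,-0.12,0.003,0,0,0,0.013],[0,-0.14,0.002,0,0,0,0.013],[0,-0.15,0.002,0,0,0,0.013],[0,-0.15,0.002,0,0,0,0.013]]'
python3 -m crank '[[0,-0.02,0,0,0,0,0],[0,-0.04,0,0,0,0,0],[0,-0.06,0,0,0,0,0],[0,-0.08,0,0,0,0,0],[0,-0.1,0,0,0,0,0],[0,-0.115,0,0,0,0,0],[0,-0.13,0,0,0,0,0],[0,-0.13,0,0,0,0,0]]'
python3 - <<'E'
from h import *
cv2.imwrite("pics/w6.png",read_camera("wrist"));im=read_camera("side");cv2.imwrite("pics/s6c.png",cv2.resize(im[170:320,150:300],None,fx=4,fy=4,interpolation=cv2.INTER_CUBIC))
st=sensors.get_state();mid,hd,n,k=lip("pics/w6.png");print(mid,hd,hd-YP,n,k)
t=st['eef_pos'];y=curyaw()[0]+np.pi;h=np.array([np.cos(y),np.sin(y),0])
print("gap",(mid-t)@h,"tool est centre",inP(t+h*.085),y-YP)
E
```

```text
time: 12.12
eef_pos: [0.5513, 0.0117, 0.1866]
eef_rot: [-1.995, 2.426, 0.0]
wrist_force: [-0.0, -3.0, 1.3]
gripper_width: 0.5
time: 13.12
eef_pos: [0.5587, 0.0499, 0.1865]
eef_rot: [-1.995, 2.426, 0.001]
wrist_force: [0.4, -2.6, 2.1]
gripper_width: 0.501
[0.55878059 0.05842217 0.028     ] 1.3768931305656888 0.0008931305656889599 90 [-1.38288678e-03  3.14521233e+02]
gap 0.008483530449351418 tool est centre [-0.0158113  0.000544 ] 0.0001734902602290589
```

View pics/s6c.png

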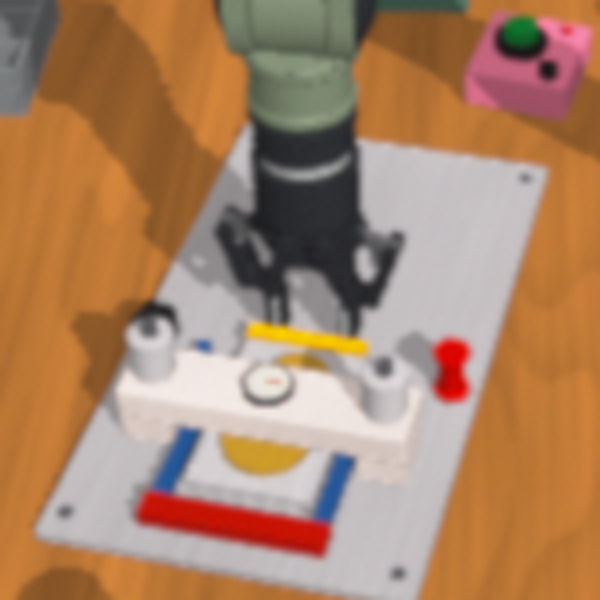

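The die is between the guides with its nose about 15 mm short of the stop. I'll close the gap slowly and watch the force.

```bash
python3 -m crank '[[0,-0.01,0,0,0,0,0],[0,-0.02,0,0,0,0,0],[0,-0.03,0,0,0,0,0],[0,-0.04,0,0,0,0,0],[0,-0.04,0,0,0,0,0]]'
python3 -m crank '[[0,-0.004,0,0,0,0,0],[0,-0.008,0,0,0,0,0],[0,-0.008,0,0,0,0,0]]'
```

```text
time: 13.85
eef_pos: [0.561, 0.0618, 0.1864]
eef_rot: [-1.995, 2.426, 0.002]
wrist_force: [0.0, -1.7, -0.7]
gripper_width: 0.5
time: 14.22
eef_pos: [0.5615, 0.0638, 0.1864]
eef_rot: [-1.995, 2.427, 0.001]
wrist_force: [-0.1, -1.0, -1.5]
gripper_width: 0.497
```

```bash
python3 -m crank '[[0,-0.004,0,0,0,0,0],[0,-0.004,0,0,0,0,0]]'
```

```text
time: 14.48
eef_pos: [0.5617, 0.065, 0.1865]
eef_rot: [-1.995, 2.427, 0.001]
wrist_force: [-0.3, -1.3, -1.5]
gripper_width: 0.501
```

```bash
python3 -m crank '[[0,-0.005,0,0,0,0,0],[0,-0.005,0,0,0,0,0]]'
```

```text
time: 14.72
eef_pos: [0.5621, 0.0665, 0.1866]
eef_rot: [-1.995, 2.427, 0.001]
wrist_force: [-0.8, -1.5, -1.7]
gripper_width: 0.501
```

```bash
python3 -m crank '[[0,-0.005,0,0,0,0,0],[0,-0.005,0,0,0,0,0]]'
```

```text
time: 14.98
eef_pos: [0.5623, 0.0675, 0.1866]
eef_rot: [1.994, -2.427, 0.001]
wrist_force: [-1.0, -4.1, -0.0]
gripper_width: 0.502
```

```bash
python3 -m crank '[[0,-0.005,0,0,0,0,0],[0,-0.005,0,0,0,0,0]]'
```

```text
time: 15.22
eef_pos: [0.5624, 0.0681, 0.1866]
eef_rot: [1.992, -2.425, 0.004]
wrist_force: [-2.5, -8.5, 0.4]
gripper_width: 0.5
```

Run:
```python
from h import *
cv2.imwrite("pics/w7.png",read_camera("wrist"));im=read_camera("side");cv2.imwrite("pics/s7c.png",cv2.resize(im[220:320,150:270],None,fx=6,fy=6,interpolation=cv2.INTER_CUBIC))
st=sensors.get_state();mid,hd,n,k=lip("pics/w7.png");print(mid,hd,hd-YP,n,k)
t=st['eef_pos'];y=curyaw()[0]+np.pi;h=np.array([np.cos(y),np.sin(y),0])
print("gap",(mid-t)@h,"tool est centre",inP(t+h*.085),y-YP,st['wrist_force'])
```

```text
[0.56227023 0.07558705 0.028     ] 1.3759882894875197 -1.1710512480167523e-05 90 [-1.54751615e-03  3.13834078e+02]
gap 0.007371675889887656 tool est centre [0.00281426 0.0003516 ] -0.0010948495144686987 [-2.17302278 -7.95072418 -0.58904897]
```

View pics/s7c.png

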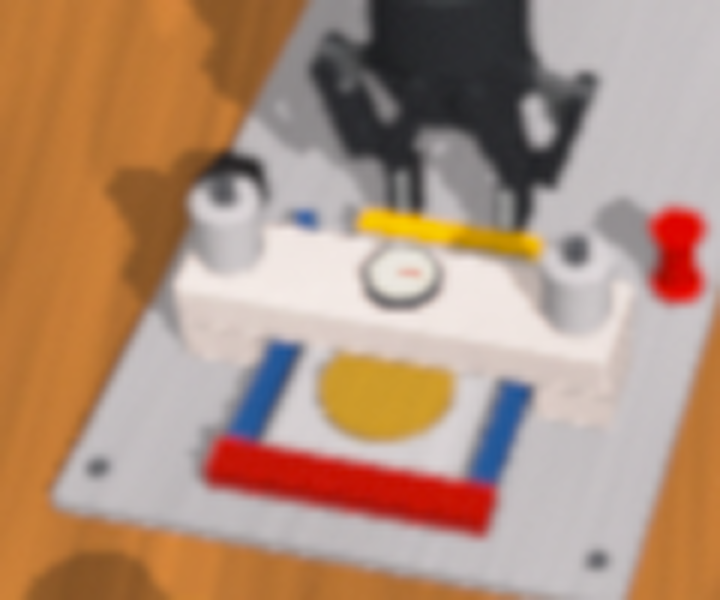

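```bash
python3 -m crank '[[0,-0.005,0,0,0,0,0],[0,-0.005,0,0,0,0,0],[0,-0.005,0,0,0,0,0]]'
```

```text
time: 15.7
eef_pos: [0.5624, 0.0687, 0.1866]
eef_rot: [1.989, -2.424, 0.007]
wrist_force: [-3.8, -11.7, 1.3]
gripper_width: 0.499
```

Force climbs to about 12 N with almost no travel, so the nose is on the stop. I'll back off and lift.

```bash
python3 -m crank '[[0,0.03,0,0,0,0,0],[0,0.08,0,0,0,0,0],[0,0.15,0,0,0,0,0],[0,0.15,0,-0.1,0,0,0],[0.5,0.2,0,-0.3,0,0,0],[1,0.3,0,-0.45,0,0,0],[1,0.4,0,-0.5,0,0,0],[1,0.6,0,-0.5,0,0,0],[1,0.6,0,-0.5,0,0,0],[1,0.6,0,-0.5,0,0,0]]'
python3 - <<'E'
from h import *
cv2.imwrite("pics/t8.png",read_camera("top"));im=read_camera("side");cv2.imwrite("pics/s8c.png",cv2.resize(im[220:320,150:270],None,fx=6,fy=6,interpolation=cv2.INTER_CUBIC))
print(row([.511,-.449,.30],curyaw()[0]))
E
```

```text
time: 16.95
eef_pos: [0.5279, -0.1061, 0.3366]
eef_rot: [-1.993, 2.427, 0.001]
wrist_force: [-0.3, -0.7, 0.6]
gripper_width: -0.003
(array([ 1.1362, -0.1648,  0.1203]), array([0.0003, 0.0008, 0.    ]))
```

View pics/s8c.png

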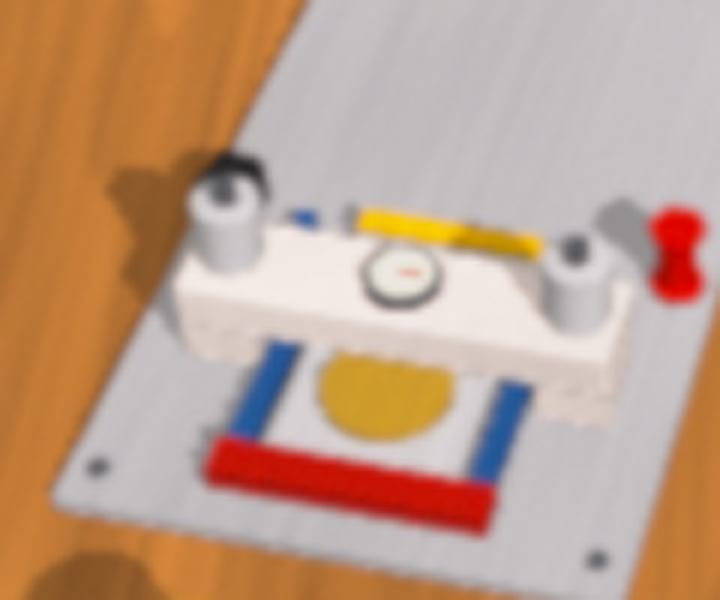

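View pics/t8.png

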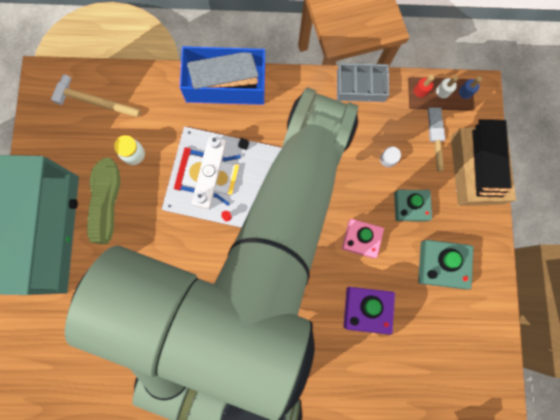

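Run:
```python
from h import *
im=cv2.imread("pics/t8.png");c=get_calibration("top")
hsv=cv2.cvtColor(im,cv2.COLOR_BGR2HSV)
m=cv2.inRange(hsv,(22,140,140),(33,255,255));m[:,:228]=0;m[:,245:]=0;m[:155]=0;m[200:]=0
ys,xs=np.where(m>0);r=cv2.minAreaRect(np.c_[xs,ys].astype(np.float32));print(r)
ctr=ray(c,xs.mean(),ys.mean(),.028);print("lip ctr press",inP(ctr),[np.round(inP(ray(c,*q,.028)),4) for q in cv2.boxPoints(r)])
g=cv2.inRange(hsv,(45,150,60),(75,255,255))
n,l,s,ce=cv2.connectedComponentsWithStats(g)
for i in range(1,n):
    if s[i,4]>40: print(s[i],ce[i],ray(c,*ce[i],.048))
cv2.imwrite("pics/t8c.png",cv2.resize(im[120:240,155:275],None,fx=5,fy=5,interpolation=cv2.INTER_CUBIC))
```

```text
((232.9668426513672, 179.12448120117188), (2.834289073944092, 28.85821533203125), 14.931418418884277)
lip ctr press [-0.06806797  0.0003573 ] [array([-0.0626,  0.0436]), array([-0.0646, -0.0424]), array([-0.0729, -0.042 ]), array([-0.0708,  0.044 ])]
[411 195  11  11 101] [416.07920792 200.15841584] [ 0.51043621 -0.44743568  0.048     ]
[361 229  10  11  89] [365.52808989 234.3258427 ] [ 0.40843858 -0.29929718  0.048     ]
[444 251  18  17 237] [452.35864979 259.37130802] [ 0.34254135 -0.54451675  0.048     ]
[366 300  15  15 189] [372.93121693 306.87301587] [ 0.2079818  -0.31649636  0.048     ]
```

View pics/t8c.png

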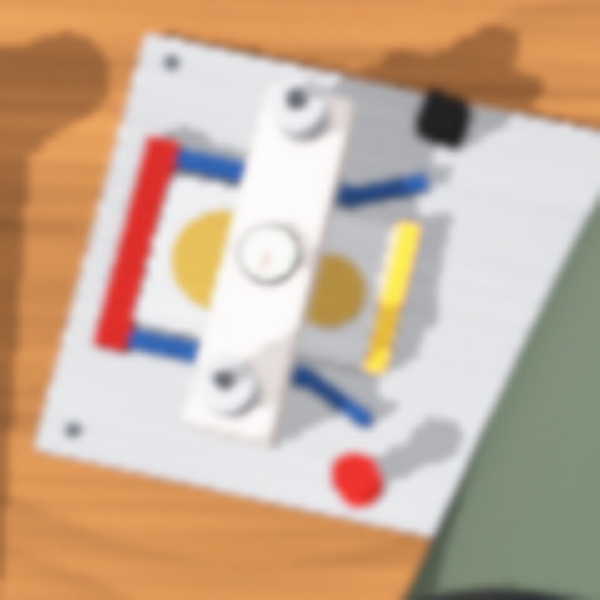

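The die is home: lip rear edge at press x ≈ -73 mm, lip centre at y = 0.4 mm, no visible gap at the stop, spool and heel unmoved. The button is at about (0.510, -0.448). Now I'll move above it with the gripper shut.

```bash
python3 -m crank '[[1,0.95,-0.14,0.1,0,0,0],[1,0.95,-0.14,0.1,0,0,0],[1,0.95,-0.14,0.1,0,0,0],[1,0.95,-0.14,0.1,0,0,0],[1,0.95,-0.14,0.1,0,0,0],[1,0.95,-0.14,0.1,0,0,0],[1,0.95,-0.14,0.1,0,0,0]]'
python3 - <<'E'
from h import *
print(sensors.get_state()['joint_pos']);print(row([.5105,-.448,.245],curyaw()[0]))
E
```

```text
time: 17.92
eef_pos: [0.5146, -0.3922, 0.306]
eef_rot: [-1.997, 2.425, 0.002]
wrist_force: [0.6, -0.2, 0.2]
gripper_width: -0.0
[-7.65379894e-01  5.77948365e-01 -5.45164947e-02  9.39853189e-01
  6.46507940e-04 -2.14300249e+00]
(array([ 0.1854, -0.0225,  0.2032]), array([0.0009, 0.0013, 0.    ]))
```

```bash
python3 -m crank '[[1,0.185,-0.023,0.05,0,0,0],[1,0.185,-0.023,0.15,0,0,0],[1,0.185,-0.023,0.2,0,0,0],[1,0.185,-0.023,0.2,0,0,0]]'
python3 - <<'E'
from h import *
cv2.imwrite("pics/w9.png",read_camera("wrist"));im=read_camera("side");cv2.imwrite("pics/s9c.png",cv2.resize(im[110:220,190:310],None,fx=5,fy=5,interpolation=cv2.INTER_CUBIC))
st=sensors.get_state();print(st['eef_pos']);c=get_calibration("wrist")
for z in (.045,.05,.072): print(z,proj(c,np.r_[st['eef_pos'][:2],z]))
E
```

```text
time: 18.42
eef_pos: [0.5103, -0.4473, 0.2454]
eef_rot: [1.997, -2.425, -0.005]
wrist_force: [-0.3, -0.3, -1.0]
gripper_width: 0.003
[ 0.51085367 -0.44847493  0.24753903]
0.045 [277.7716774  252.29397462]
0.05 [277.75135673 256.27829193]
0.072 [277.64761123 276.61989754]
```

View pics/w9.png

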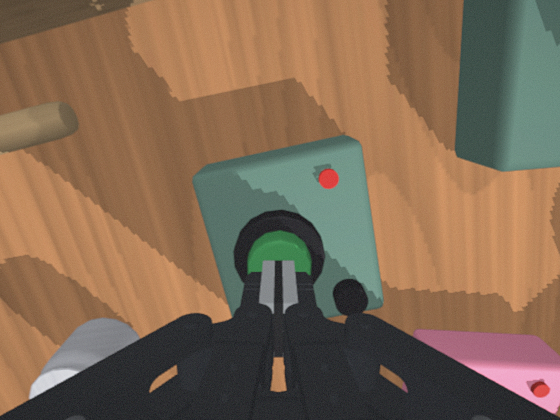

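View pics/s9c.png

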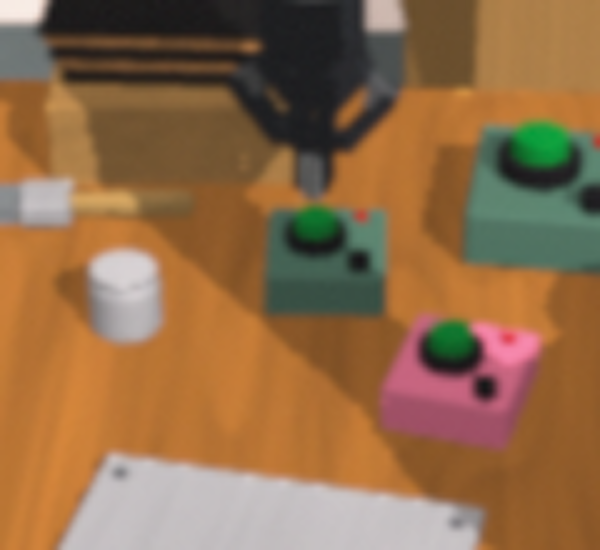

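Wrist view: the button (radius ~32 px) is centred at about (279,262), roughly 2 mm from the tool axis. The side view confirms the shut tips are over the small green box. Next I'll descend and watch the force.

```bash
python3 -m crank '[[1,-0.007,0,0.03,0,0,0],[1,-0.007,0,0.06,0,0,0],[1,-0.007,0,0.06,0,0,0]]'; python3 -m crank '[[1,0,0,0.01,0,0,0],[1,0,0,0.01,0,0,0]]'
```

```text
time: 18.9
eef_pos: [0.5108, -0.4472, 0.2284]
eef_rot: [-1.995, 2.426, -0.0]
wrist_force: [0.7, 0.7, 2.9]
gripper_width: -0.002
time: 19.15
eef_pos: [0.5108, -0.4473, 0.2258]
eef_rot: [-1.994, 2.426, -0.001]
wrist_force: [0.6, 1.4, 3.9]
gripper_width: 0.0
```

```bash
python3 -m crank '[[1,0,0,0.008,0,0,0],[1,0,0,0.008,0,0,0]]'; python3 -m crank '[[1,0,0,0.008,0,0,0],[1,0,0,0.008,0,0,0]]'
```

```text
time: 19.4
eef_pos: [0.5108, -0.4473, 0.2244]
eef_rot: [-1.995, 2.426, -0.001]
wrist_force: [0.5, 5.0, 10.3]
gripper_width: 0.0
time: 19.65
eef_pos: [0.5107, -0.4472, 0.2242]
eef_rot: [-1.995, 2.426, -0.003]
wrist_force: [-3.2, 7.7, 22.3]
gripper_width: -0.001
```

Run:
```python
from h import *
im=read_camera("wrist");cv2.imwrite("pics/w10.png",cv2.resize(im[180:330,180:380],None,fx=4,fy=4,interpolation=cv2.INTER_CUBIC));im=read_camera("side");cv2.imwrite("pics/s10c.png",cv2.resize(im[120:190,220:300],None,fx=8,fy=8,interpolation=cv2.INTER_CUBIC))
```

```text
(no output)
```

View pics/w10.png

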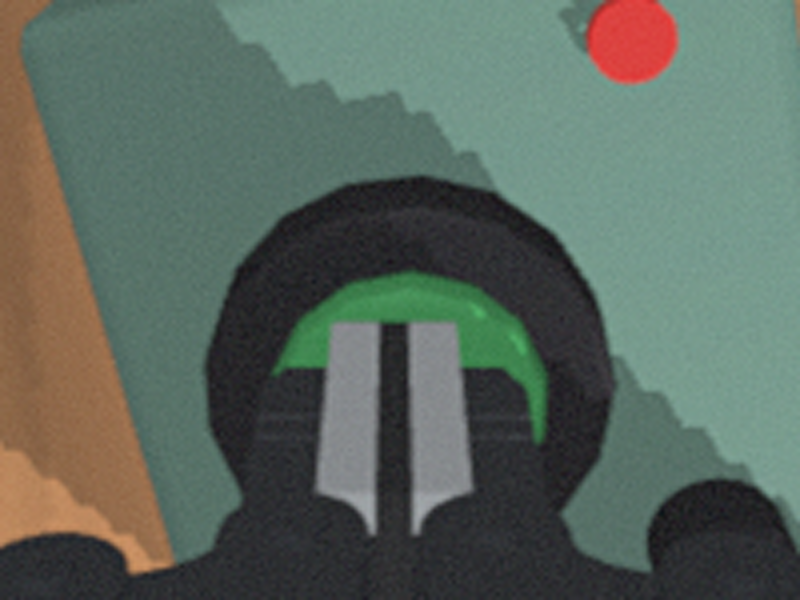

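View pics/s10c.png

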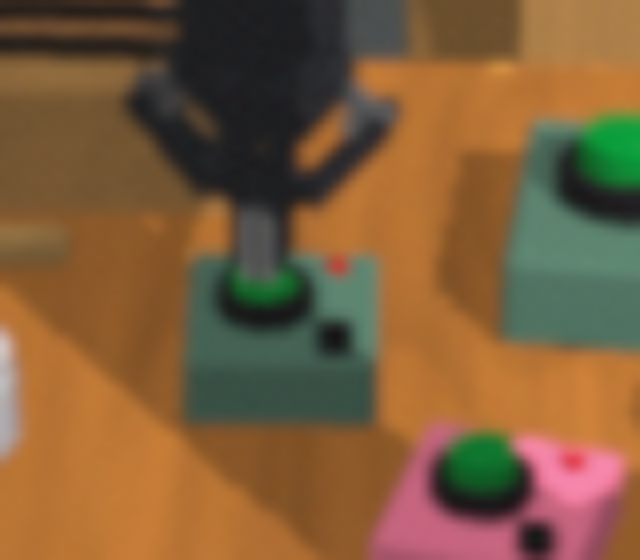

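Pictures show the tips on the green cap (crop 250–540 wide) inside the black ring, with the button pushed down. I'll release it slowly and use the force profile to confirm the full travel.

```bash
for i in 1; do 
python3 -m crank '[[1,0,0,-0.01,0,0,0],[1,0,0,-0.01,0,0,0]]' | egrep 'pos|force'
python3 -m crank '[[1,0,0,-0.006,0,0,0],[1,0,0,-0.006,0,0,0]]' | egrep 'pos|force'
python3 -m crank '[[1,0,0,-0.006,0,0,0],[1,0,0,-0.006,0,0,0]]' | egrep 'pos|force'
python3 -m crank '[[1,0,0,-0.006,0,0,0],[1,0,0,-0.006,0,0,0]]' | egrep 'pos|force'
python3 -m crank '[[1,0,0,-0.006,0,0,0],[1,0,0,-0.006,0,0,0]]' | egrep 'pos|force'
python3 -m crank '[[1,0,0,-0.006,0,0,0],[1,0,0,-0.006,0,0,0]]' | egrep 'pos|force'
done
```

```text
eef_pos: [0.5107, -0.4473, 0.2245]
wrist_force: [1.1, 2.8, 4.7]
eef_pos: [0.5107, -0.4474, 0.2257]
wrist_force: [3.0, 1.8, 4.6]
eef_pos: [0.5105, -0.4475, 0.2274]
wrist_force: [2.6, 1.2, 3.7]
eef_pos: [0.5104, -0.4476, 0.2292]
wrist_force: [2.3, 0.4, 3.3]
eef_pos: [0.5104, -0.4475, 0.231]
wrist_force: [2.1, 0.2, 1.4]
eef_pos: [0.5101, -0.4473, 0.2325]
wrist_force: [-0.1, 0.2, 1.5]
```

The force falls from about 5 N at the bottom to about zero over roughly 8 mm, which matches a full press. I'll retract and make the last checks.

```bash
python3 -m crank '[[1,0,0,-0.1,0,0,0],[1,0,0,-0.3,0,0,0],[1,0,0,-0.35,0,0,0],[1,0,0,-0.35,0,0,0],[1,0,0,-0.35,0,0,0]]'
python3 - <<'E'
from h import *
im=read_camera("top");cv2.imwrite("pics/t11.png",im);c=get_calibration("top")
s=read_camera("side");cv2.imwrite("pics/s11.png",s)
hsv=cv2.cvtColor(im,cv2.COLOR_BGR2HSV)
m=cv2.inRange(hsv,(22,140,140),(33,255,255));m[:,:228]=0;m[:,245:]=0;m[:155]=0;m[200:]=0
ys,xs=np.where(m>0);print("lip ctr",inP(ray(c,xs.mean(),ys.mean(),.028)))
a=cv2.imread("pics/t8.png")[125:235,160:260];print("diff",np.abs(a.astype(int)-im[125:235,160:260]).mean())
E
```

```text
time: 21.88
eef_pos: [0.5099, -0.4468, 0.3357]
eef_rot: [1.994, -2.427, -0.005]
wrist_force: [0.1, 0.6, 0.2]
gripper_width: -0.002
lip ctr [-0.06821918 -0.00627564]
diff 15.713515151515152
```

View pics/t11.png

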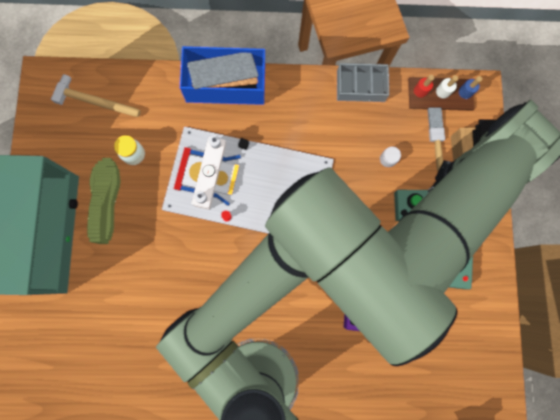

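View pics/s11.png

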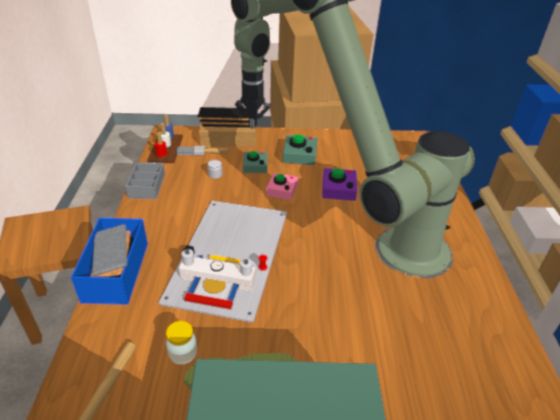

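Run:
```python
from h import *
c=get_calibration("top")
for f in ("t8","t11"):
    im=cv2.imread(f"pics/{f}.png");hsv=cv2.cvtColor(im,cv2.COLOR_BGR2HSV)
    m=cv2.inRange(hsv,(18,110,70),(36,255,255));m[:,:229]=0;m[:,245:]=0;m[:155]=0;m[200:]=0
    n,l,s,ce=cv2.connectedComponentsWithStats(m);i=1+np.argmax(s[1:,4]);print(f,s[i],ce[i],inP(ray(c,*ce[i],.028)))
```

```text
t8 [229 165  10  29 113] [233.08849558 179.17699115] [-0.06810752  0.00114374]
t11 [229 165  10  29 119] [233.12605042 179.05042017] [-0.06812759  0.00075093]
```

The die hasn't moved: with shadow included in the mask, both pictures give the same lip position. The button is up, the arm is clear, and the bystanders look unmoved.

```bash
python3 -c "
from cell import finish_job; print(finish_job())"
```

```text
the job is handed in; nothing more can be done
None
```

The die plate is home against the red stop, and the green button on the smaller green box has been pressed fully down and released. I handed the job in at about 22 s; no verdict was reported.

**Die:** I pushed it flat with the two half-open fingertips on its rear face: straight first, then along an arc that squared it up, then through the guides. At the stop the push force rose to about 12 N with almost no further travel. At the stop its skew was about 0 rad, and after I backed off its rear edge was about 73 mm before the beam's middle (75 nominal). In the last picture it is about 1 mm off the centre line.

**Button:** With the gripper shut, the press stalled at 22 N. On release the force fell from about 5 N to near zero over roughly 8 mm, which matches full travel. I judged that it came back up from that and from the arm being clear of it.

**One check that disagreed:** The first colour mask on the final picture put the lip 6 mm off centre. A shadow had hidden part of the lip. With a wider mask, the pictures from before and after the button press agree within 0.5 mm.

**Bystanders:** I checked these only by eye in the final pictures, and they look unmoved.

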